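Cock and fire a spring marking press

ROBOT

A 6-joint arm with a two-finger parallel gripper is mounted at the origin on a cart in front of the work surface, level with it; the furniture and walls round the work are solid. World frame = base frame: x ahead of the robot, y to its left, z up, the work surface at z = 0. Lengths are in m, angles in rad, forces in N, time in s.
With the tool pointing down it reaches from about 0.35 to 0.725 m from the base axis. Payload 6 kg.
Tool frame: the origin (TCP) lies at the very end of the fingers, on their centre line; the grasp point (between the pads) lies 19 mm behind it; z points along the fingers, y is the line along which they close (so a half turn about z gives the same grasp; the last joint's range is limited). The gripper opens to 85 mm and grips with 20 to 120 N. Pads are 22 mm wide; open, the fingers measure 114 mm over their backs; the gripper's body (76 mm by 85 mm) begins 54 mm behind the grasp point. The pads swing forward as they close: fully open they stand 13 mm farther back than shut.
Start: joints at [1.677, 0.04, 0.085, 0, -1.615, -0.334], TCP at [0.135, 0.584, 0.231] pointing down, gripper open.
Joint ranges: [-2.56, 2.56], [-1.29, 2.01], [-1.08, 1.49], [-3.29, 1.98], [-2.81, -0.18], [-2.99, 2.99]. Speed limits (rad/s): [2.57, 2.57, 3.01, 3.14, 3.14, 3.14].

INTERFACE

Orientations are given as [roll, pitch, yaw] about the fixed x, y, z axes, in that order (R = Rz(yaw) Ry(pitch) Rx(roll)).
In Python, from station import arm gives the robot as it stands.
- The arm moves only by the shell command python3 -m inch 'ROWS' [FORCE]. ROWS is a JSON object of lists of equal length, an entry for each row: "gripper": the closure, from -1 (fully open) to 1 (shut); "dp": the shift along the tool's x, y, z in mm, a list of three; "angular": the turn, a rotation vector about the tool's x, y, z in rad, a list of three. A call has 1 to 20 rows; each row is the pose to reach, as a shift and turn from the pose commanded when the call began, along the tool's axes at that moment; what a row does not reach only later rows make up. A row lasts 1/8 s, in which the tool goes at most 62.5 mm and 10.7 degrees, less where a joint would pass 70% of its speed; a pose out of reach is approached as far as the arm can. A call with a gripper value outside its range is refused whole. The fingers move at their own pace and stop on an object; FORCE is the grip in N (left out, the last holds). Time passes only in rows, so rows that repeat a pose let the fingers close. It gives the time, the measured TCP pose, the force, the opening and the grip force at its end, in the units of the state.
- arm.get_state(): the state, without advancing time (a new reading comes with each control period).
- arm.camera(name): name is "side" or "top" or "wrist"; returns the picture (400x640x3 uint8, blue, green, red); there is no depth.
- arm.camera_model(name): a dict with "mtx" (3x3 intrinsics, pixels), "k1" (the pictures are not rectified: a ray, as slopes to the right and down, at radius r is drawn at 1 + k1 r^2 times it, then the intrinsics apply), "eye" and "rotation" of the camera in the world. Camera axes: x right, y down, z forward; pixel columns grow to the right and rows downward; lengths in m; the calibration is good to about 2 mm. A picture is of the moment at which its call begins: read the wrist's pose just before it. camera_model takes no time and is no camera call; for the wrist camera it gives the pose at the moment of the call.
- arm.close_job(): hands the job in; it is judged then, once.
The state is a dict: "clock": time; "qpos": joint angles; "dq": joint speeds; "joint_torque": joint torques, N m; "eef_pos": TCP position; "eef_rot": TCP orientation; "wrist_force": force on the tool from outside, world axes, zero at the start; "moment": the same for the moment, N m; "gripper_width": finger opening in m; "grip_force": force on a finger pad.
Only numpy, scipy, OpenCV 4.12 (cv2) and the standard library are available. Lean on these libraries where they do the work, as an engineer would, in place of code of your own. Each camera call takes 0.05 s, during which the arm holds its last target. There are 200 camera calls.

TASK

Stamp the flat tin that lies in the nest of the small marking press: swing the press's sprung hand lever down until you feel it come up against its stop, without forcing it, and ease it back up until it is fully home, so that the striker stays cocked. Then push down the trip paddle on the side of the head so that the striker fires on to the tin, and let go. Don't let the lever fly back, don't shove the tin out of place, and leave the beaker, the dish and the sample tube alone.

Things in the scene. Friction and masses are not known exactly. Their poses are not given: they have to be found in the camera images.
- press: Grey marking press fixed to the worktop: base 150 x 90 x 16 mm, column at the back, head (44 mm wide, 100 to 178 mm high) over the nest, upright steel striker rod, T-shaped hand lever in front, trip paddle on its right. Origin on the worktop, on the striker axis; z up, x to the back (column), y to the left seen from its front: lever towards -x, paddle -y. Base from x = -58 to 92 mm.
- handle (a point): Centre of the lever's handle: level black round bar, 18 mm in diameter, 90 mm long, along the press's y axis; the arm (12 mm steel rod) joins it at its middle. 150 mm from the pivot. At home the arm stands 0.48 rad above level, the handle 214 mm above the worktop; at the stop it is 85 to 140 mm above it.
- lever_pivot (a point): Centre of the lever's pivot pin, 38 mm in front of the striker axis, 145 mm above the worktop; the lever turns about the press's y axis through this point.
- lever (a joint): Lever angle, rad: 0 = home (handle up, held by its spring), grows as the handle goes down. Needs 3 to 5 N at the handle at first, 6 to 11 N just before the stop. The stop is set unseen somewhere between 0.5 and 0.9 rad; there the force rises 1.5 to 2 N per mm. The sear catches about 6 mm of handle travel before it. Over 35 N is forcing it. Let go low down, it flies back at 7 rad/s or more.
- stop_pad (a joint): Compression of the stiff stop pad hidden in the head, m: 0 = untouched. It gives 0.2 mm when the handle is pushed about 3 N harder than the lever needs just before the stop; less than the noise of this reading, so it must be felt.
- striker (a joint): Height of the striker above its fired position, m: 0 = stamp resting on the tin (as at the start), sprung downward. The lever lifts it; once the sear has caught, it stays 13 to 26 mm up (by the setting) after the lever has gone home. If the lever was not swung far enough it follows it back down.
- striker_top (a point): Centre of the top face of the striker's round dark button (19 mm in diameter) above the head; 198.5 mm above the worktop when fired, up to 36 mm higher while the lever is down.
- trip_pad (a point): Centre of the upper face of the trip paddle, a dark ribbed steel plate 22 x 22 mm that sticks out of the right-hand (-y) side of the head, 62 mm from the striker axis and about 168 mm above the worktop. Pushed down 6 to 8 mm with 4 to 5 N it releases the cocked striker; it can go down about 14 mm and springs back up.
- trip (a joint): Angle of the trip paddle: 0 = at rest, up to 0.32 rad pushed fully down; the striker is released at about 0.15 rad.
- tin: Flat tin of cover glasses, 42 x 60 x 18.5 mm, loose, lying flat in the nest under the striker. Origin: centre of its underside.
- nest (a point): Centre of the nest on the press's base, where the tin lies: 16 mm above the worktop, between four steel strips that stand 8 mm high.
- beaker: Empty glass beaker, 55 mm across, 70 mm high, standing on the worktop; bystander. Origin: centre of its underside.
- dish: Closed culture dish, 55 mm across, 12 mm high, lying on the worktop; bystander. Origin: centre of its underside.
- sample_tube: Self-standing screw-capped centrifuge tube, 34 mm across, 108 mm high, standing to the left of the press; bystander. Origin: centre of its underside.

How it is judged:
On the way, in this order (a step that is already met when the one before it is completed fails the run):
1. the lever is swung down on to its stop (stop pad compressed by more than 0.2 mm) (value of joint stop_pad above 0.0002 m), for 0.1 s.
2. the lever is home again (within 0.06 rad) and the striker stays cocked, more than 10 mm up (value of joint lever below 0.06 rad and value of joint striker above 0.01 m), for 0.3 s.
At the end, for the whole second after the job is handed in: The striker is down on the tin (within 3 mm of its fired position), the lever is home (within 0.06 rad) and the trip paddle is back up (within 0.05 rad); the tin lies flat and still in the nest, within 6 mm of its centre (value of joint striker below 0.003 m and value of joint lever below 0.06 rad and value of joint trip below 0.05 rad and horizontal distance between tin and nest below 0.006 m and angle between tin's own z axis and vertical below 0.1 rad and linear speed of tin below 0.02 m/s); the robot touches nothing.
It fails at once if the lever or press is forced: more than 35 N between the robot and the press (contact force between any of the fingers, the arm and press above 35 N).
It fails at once if the lever flies back: faster than 4 rad/s towards home (0.6 m/s at the handle) (velocity of joint lever below -4 rad/s).
It fails at once if the tin is shoved more than 15 mm (distance of tin from where it was at the start of the episode above 0.015 m).
It fails at once if a bystander is moved more than 20 mm (distance of any of beaker, dish, sample_tube from where it was at the start of the episode above 0.02 m).
It also fails if it takes over 61 s, if anything falls off the work surface, if the arm or the gripper's body presses on something with over 40 N, if the wrist force passes 120 N, or if a joint passes its speed limit or range.

## Working session

There is one attempt and no reset: what is moved stays moved. The work goes in short steps, Python scripts to look and compute and a shell command to move; the robot and the scene stay as the last step left them, time stands still between calls to the robot, and variables do not carry over. Pictures are saved under pics/ and viewed, at most 10 in all, crops included, and the job is handed in when it is done.

```bash
ls; mkdir -p pics; python3 - <<'E'
from station import arm
import cv2,numpy as np
for n in("top","side"):
    cv2.imwrite(f"pics/{n}0.png",arm.camera(n))
    m=arm.camera_model(n);print(n,{k:np.round(v,4).tolist() for k,v in m.items()})
s=arm.get_state();print(s["clock"],s["eef_pos"],s["eef_rot"],s["wrist_force"])
E
```

```text
pics
top {'mtx': [[414.4463, 0.0, 322.1154], [0.0, 414.4463, 197.1488], [0.0, 0.0, 1.0]], 'k1': -0.0739, 'eye': [0.2798, -0.0826, 1.2938], 'rotation': [-2.9662, -0.0152, -1.5755]}
side {'mtx': [[480.7521, 0.0, 320.9944], [0.0, 480.7521, 206.0582], [0.0, 0.0, 1.0]], 'k1': -0.1481, 'eye': [-0.2267, -0.7658, 0.9017], 'rotation': [-2.2318, -0.0131, -0.8045]}
0.1 [0.13536946 0.58422542 0.23037165] [ 3.13999489e+00 -1.29429696e-04 -2.27792518e-01] [ 0.0420883  -1.28955373  0.03877795]
```

View pics/top0.png

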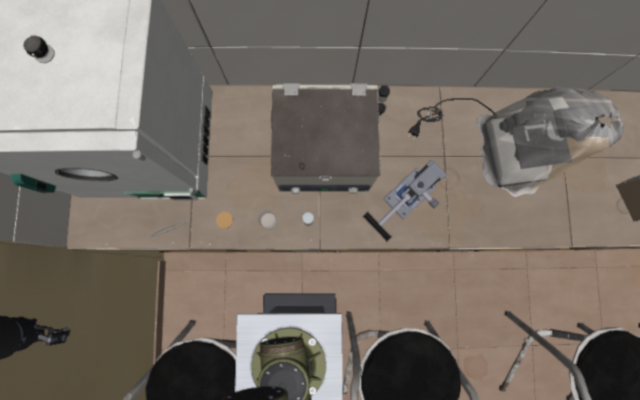

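View pics/side0.png

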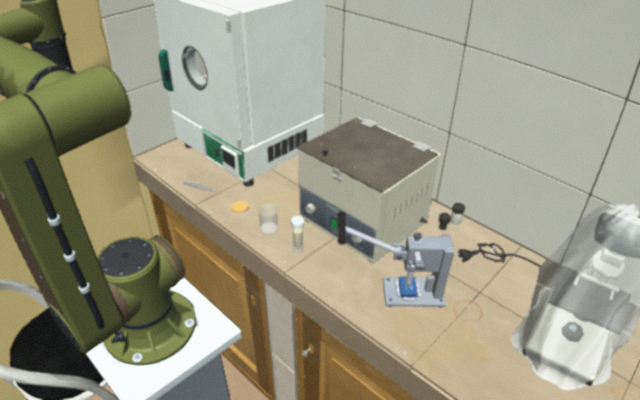

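The top view shows the press near (415,188), its handle from (364,213) to (389,239) and the paddle near (434,203). In the side view the handle is at (342,228) and the blue tin at (408,287). I'll zoom in on both.

```bash
cat > h.py <<'E'
import numpy as np,cv2
from scipy.spatial.transform import Rotation as R
from station import arm
def rays(m,px):
    d=np.array([m["k1"],0,0,0,0])
    p=cv2.undistortPoints(np.array(px,float).reshape(-1,1,2),np.array(m["mtx"]),d)[:,0]
    return np.c_[p,np.ones(len(p))]@Rm(m).T
def Rm(m):
    r=np.array(m["rotation"]); return r if r.shape==(3,3) else R.from_euler("xyz",r).as_matrix()
def plane(m,px,z):
    v=rays(m,px); e=np.array(m["eye"]); return e+v*((np.asarray(z)-e[2])/v[:,2])[:,None]
def proj(m,P):
    c=(np.array(P)-m["eye"])@Rm(m); s=c[:,:2]/c[:,2:]; r2=(s**2).sum(1,keepdims=True)
    s=s*(1+m["k1"]*r2); K=np.array(m["mtx"]); return s*[K[0,0],K[1,1]]+K[:2,2]
E
python3 - <<'E'
from h import *
t=cv2.imread("pics/top0.png")[150:250,350:450];s=cv2.imread("pics/side0.png")[195:315,320:460]
a=cv2.resize(t,None,fx=4,fy=4,interpolation=2);b=cv2.resize(s,None,fx=2.85,fy=2.85,interpolation=2)
o=np.zeros((400,800,3),np.uint8);o[:400,:400]=a;o[:b.shape[0],400:400+b.shape[1]]=b[:,:400]
cv2.imwrite("pics/crop.png",o)
m=arm.camera_model("top")
print(plane(m,[(364,213),(389,239),(376.5,226),(415,188)],[.214,.214,.214,.19]))
E
```

```text
[[ 0.42840766 -0.21008173  0.214     ]
 [ 0.35963156 -0.27418507  0.214     ]
 [ 0.39388806 -0.24224607  0.214     ]
 [ 0.50020646 -0.35453971  0.19      ]]
```

View pics/crop.png

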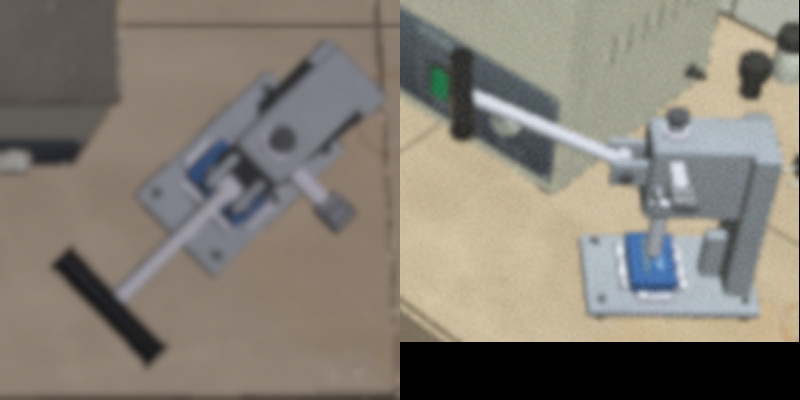

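The crop shows the striker button at top pixel (420.8,185), the paddle at (434.2,203.5) and the handle centre at (377.2,226.5). In the side view the button is at (417.5,235) and the handle at (341.4,228).

```bash
python3 - <<'E'
from h import *
m=arm.camera_model("top");n=arm.camera_model("side")
P=plane(m,[(420.8,185),(434.2,203.5),(377.2,226.5),(365.6,214.2),(388.5,239.2)],[.1985,.168,.214,.214,.214]);print(P.round(4))
S=plane(n,[(417.5,235.3),(341.4,228.3)],[.1985,.214]);print(S.round(4))
d=P[0]-P[2];print("fwd yaw",np.arctan2(d[1],d[0]),np.hypot(*d[:2]),"exp",.038+.15*np.cos(.48))
b=P[3]-P[4];print("bar yaw-90",np.arctan2(b[1],b[0])-np.pi/2)
yaw=np.arctan2(d[1],d[0]);f=np.array([np.cos(yaw),np.sin(yaw)]);l=np.array([-f[1],f[0]])
q=P[1]-P[0];print("paddle in press",q[:2]@f,q[:2]@l)
print(arm.get_state()["eef_pos"],arm.get_state()["qpos"])
E
```

```text
[[ 0.5068 -0.3688  0.1985]
 [ 0.4607 -0.412   0.168 ]
 [ 0.3926 -0.2441  0.214 ]
 [ 0.4252 -0.2142  0.214 ]
 [ 0.3591 -0.2729  0.214 ]]
[[ 0.5066 -0.3719  0.1985]
 [ 0.3909 -0.2463  0.214 ]]
fwd yaw -0.8291771874383653 0.1691414929734497 exp 0.17104923841689262
bar yaw-90 -0.8452594398135201
paddle in press 0.0006945734753400698 -0.06324134268770214
[0.13536946 0.58422542 0.23037165] [ 1.67668912e+00  4.07539929e-02  8.38976926e-02 -4.01423002e-04
 -1.61549205e+00 -3.33703038e-01]
```

```bash
python3 - <<'E'
from h import *
m=arm.camera_model("top")
print("oven front",plane(m,[(140,195),(205,197),(140,195)],[0,0,.3]).round(2).tolist())
print("box",plane(m,[(278,178),(378,178),(378,190)],[.2,.2,0]).round(2).tolist())
s=arm.get_state();p0=np.array(s["eef_pos"]);R0=R.from_euler("xyz",s["eef_rot"])
a=-.832;f=np.array([np.cos(a),np.sin(a)]);l=np.array([-f[1],f[0]])
ax=np.array([.507,-.3703]);h=ax-f*.17105-l*.022;print("handle contact",h)
th0=np.arctan2(p0[1],p0[0]);r0=np.hypot(*p0[:2]);th1=np.arctan2(h[1],h[0]);r1=np.hypot(*h)
for i in range(1,16):
    k=i/15;th=th0+(th1-th0)*k;r=r0+(.45-r0)*min(1,i/4)
    if i>11:r=.45+(r1-.45)*(i-11)/4
    z=p0[2]+.06*min(1,i/3)
    d=R0.inv().apply(np.array([r*np.cos(th),r*np.sin(th),z])-p0)*1000
    R1=R.from_euler("xyz",[np.pi,0,s["eef_rot"][2]+(a-np.pi/2-s["eef_rot"][2])*k])
    print(d.round().tolist(),(R0.inv()*R1).as_rotvec().round(3).tolist())
E
```

```text
oven front [[0.52, 0.48, 0.0], [0.51, 0.27, 0.0], [0.46, 0.35, 0.3]]
box [[0.53, 0.02, 0.2], [0.53, -0.25, 0.2], [0.53, -0.28, 0.0]]
handle contact [ 0.37555103 -0.25866098]
[73.0, 42.0, -20.0] [0.002, -0.0, 0.145]
[135.0, 92.0, -40.0] [0.002, -0.0, 0.29]
[185.0, 149.0, -60.0] [0.002, -0.0, 0.435]
[223.0, 209.0, -60.0] [0.002, -0.001, 0.58]
[272.0, 241.0, -60.0] [0.001, -0.001, 0.725]
[316.0, 279.0, -60.0] [0.001, -0.001, 0.87]
[355.0, 323.0, -59.0] [0.001, -0.001, 1.015]
[388.0, 371.0, -59.0] [0.001, -0.001, 1.16]
[414.0, 423.0, -59.0] [0.001, -0.001, 1.305]
[433.0, 478.0, -59.0] [0.001, -0.001, 1.45]
[445.0, 535.0, -59.0] [0.001, -0.001, 1.595]
[452.0, 594.0, -59.0] [0.001, -0.001, 1.74]
[450.0, 652.0, -59.0] [0.001, -0.002, 1.885]
[441.0, 710.0, -59.0] [0.001, -0.002, 2.03]
[424.0, 767.0, -59.0] [0.001, -0.002, 2.175]
```

```bash
python3 - <<'E'
from h import *
s=arm.get_state();p0=np.array(s["eef_pos"]);R0=R.from_euler("xyz",s["eef_rot"])
h=np.array([.3756,-.2587])
th0=np.arctan2(p0[1],p0[0]);r0=np.hypot(*p0[:2]);th1=np.arctan2(h[1],h[0]);r1=np.hypot(*h)
for i in range(0,17):
    k=max(0,i-1)/15;th=th0+(th1-th0)*k
    r=np.interp(i,[0,4,13,16],[r0,.4,.4,r1]);z=p0[2]+.06*min(1,i/3)
    print((R0.inv().apply(np.array([r*np.cos(th),r*np.sin(th),z])-p0)*1000).round().astype(int).tolist(),round(2.175*k,2))
E
```

```text
[0, 0, 0] 0.0
[0, 50, -20] 0.0
[65, 104, -40] 0.14
[115, 165, -60] 0.29
[152, 230, -60] 0.43
[198, 252, -60] 0.58
[242, 281, -60] 0.72
[281, 315, -59] 0.87
[315, 354, -59] 1.01
[345, 397, -59] 1.16
[368, 443, -59] 1.3
[385, 492, -59] 1.45
[396, 543, -59] 1.59
[400, 594, -59] 1.74
[416, 648, -59] 1.89
[424, 706, -59] 2.03
[424, 767, -59] 2.17
```

```bash
python3 -m inch '{"gripper":[1,1,1,1,1,1,1,1,1,1,1,1,1,1,1,1,1,1,1],"dp":[[0,50,-20],[65,104,-40],[115,165,-60],[152,230,-60],[198,252,-60],[242,281,-60],[281,315,-60],[315,354,-60],[345,397,-60],[368,443,-60],[385,492,-60],[396,543,-60],[400,594,-60],[416,648,-60],[424,706,-60],[424,767,-60],[424,767,-60],[424,767,-60],[424,767,-60]],"angular":[[0,0,0],[0,0,0.14],[0,0,0.29],[0,0,0.43],[0,0,0.58],[0,0,0.72],[0,0,0.87],[0,0,1.01],[0,0,1.16],[0,0,1.3],[0,0,1.45],[0,0,1.59],[0,0,1.74],[0,0,1.89],[0,0,2.03],[0,0,2.175],[0,0,2.175],[0,0,2.175],[0,0,2.175]]}' 20
python3 - <<'E'
from h import *
s=arm.get_state();print(s)
cv2.imwrite("pics/w1.png",arm.camera("wrist"));
t=arm.camera("side")[130:330,260:500];cv2.imwrite("pics/s1.png",cv2.resize(t,None,fx=2.5,fy=2.5))
E
```

```text
clock: 2.48
eef_pos: [0.3758, -0.2574, 0.2914]
eef_rot: [-3.141, 0.0, -2.4]
wrist_force: [0.6, -0.2, -0.4]
gripper_width: 0.0
grip_force: 0.0
{'clock': 2.475, 'qpos': array([-1.54626950e-01, -3.31807911e-01, -1.38003131e-01, -8.99528975e-05,
       -1.76431348e+00, -6.74863640e-01]), 'dq': array([ 0.00943131, -0.00226965,  0.00189756,  0.00182956,  0.00041524,
       -0.00025739]), 'joint_torque': array([-5.67651093e-01, -1.73316514e+01,  3.40609002e+01,  6.81282610e+00,
       -5.02593190e-03, -4.11665933e-04]), 'eef_pos': array([ 0.37575047, -0.25741043,  0.29136635]), 'eef_rot': array([-3.14142323e+00,  2.48624834e-04, -2.40026958e+00]), 'wrist_force': array([ 0.63002527, -0.24345779, -0.3501838 ]), 'moment': array([ 0.01334522, -0.01299718, -0.03029289]), 'grip_force': 0.0, 'gripper_width': 4.907632924994083e-05}
```

View pics/s1.png

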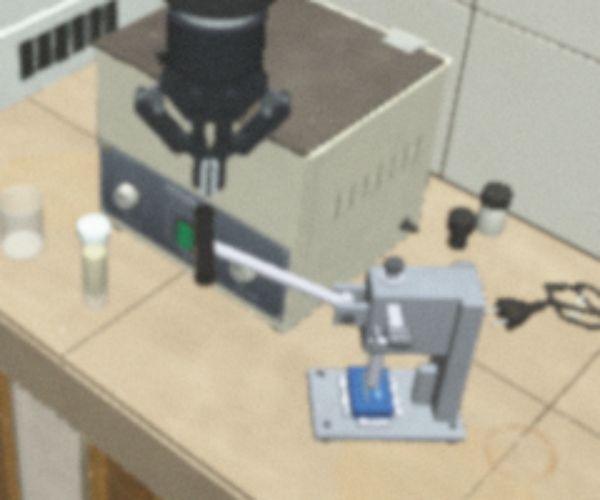

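View pics/w1.png

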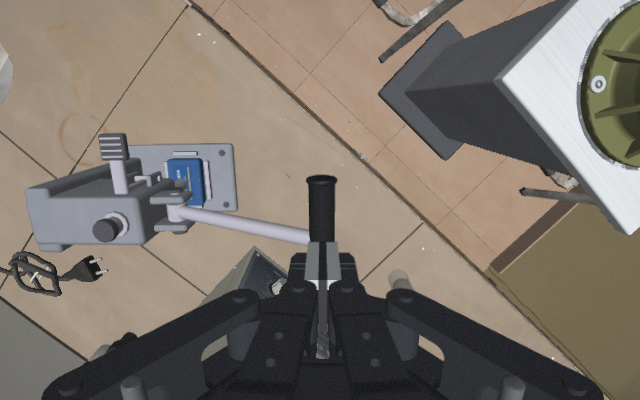

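The side view shows the shut fingers hovering above the handle. The wrist view shows the bar's free end at (321,180), bar axis at column 321, button at (105,230) and paddle at (114,146).

```bash
python3 - <<'E'
from h import *
m=arm.camera_model("wrist")
P=plane(m,[(321,180),(321.5,240),(106,230),(114,146)],[.216,.214,.1985,.168]);print(P.round(4))
a=-.832;f=np.array([np.cos(a),np.sin(a)]);l=np.array([-f[1],f[0]])
t=np.array(arm.get_state()["eef_pos"])[:2]
for p in P: print("rel tcp f,l",(p[:2]-t)@f,(p[:2]-t)@l)
E
```

```text
[[ 0.3608 -0.2721  0.216 ]
 [ 0.3932 -0.2421  0.214 ]
 [ 0.5058 -0.3664  0.1985]
 [ 0.4615 -0.4086  0.168 ]]
rel tcp f,l 0.0007713136404042722 -0.021072073222240674
rel tcp f,l 0.00041703419519690914 0.023133819102077832
rel tcp f,l 0.1681663525486127 0.022643120126969285
rel tcp f,l 0.169539263897513 -0.03851866566303776
```

```bash
python3 - <<'E'
import numpy as np
for t in [0,.05,.1,.15,.2,.25,.3,.35,.4,.45,.5,.55,.6,.65,.7,.75,.8,.85,.9,.95]:
    p=.48-t;print(t,round(150*np.cos(p)-133.05,1),round(291.4-145-9-150*np.sin(p),1))
E
python3 -m inch '{"gripper":[1,1,1,1,1,1],"dp":[[0,0,25],[0,0,50],[0,0,62],[0,0,66],[0,0,68],[0,0,70]],"angular":[[0,0,0],[0,0,0],[0,0,0],[0,0,0],[0,0,0],[0,0,0]]}'
```

```text
0 -0.0 68.1
0.05 3.3 74.9
0.1 6.2 81.8
0.15 8.9 88.8
0.2 11.1 95.9
0.25 13.0 103.2
0.3 14.5 110.5
0.35 15.7 118.0
0.4 16.5 125.4
0.45 16.9 132.9
0.5 16.9 140.4
0.55 16.6 147.9
0.6 15.9 155.4
0.65 14.8 162.8
0.7 13.3 170.1
0.75 11.5 177.4
0.8 9.3 184.6
0.85 6.8 191.6
0.9 3.9 198.6
0.95 0.7 205.3
clock: 3.32
eef_pos: [0.3755, -0.2585, 0.2226]
eef_rot: [-3.14, 0.001, -2.403]
wrist_force: [-2.3, 2.5, 6.4]
gripper_width: -0.0002
grip_force: 2.7
```

```bash
python3 -m inch '{"gripper":[1,1,1,1,1,1,1,1,1],"dp":[[0,3,5],[0,6,12],[0,9,19],[0,11,26],[0,13,33],[0,14.5,40.5],[0,15.7,48],[0,16.5,55],[0,16.5,55]],"angular":[[0,0,0],[0,0,0],[0,0,0],[0,0,0],[0,0,0],[0,0,0],[0,0,0],[0,0,0],[0,0,0]]}'
```

```text
clock: 4.45
eef_pos: [0.3639, -0.2462, 0.1671]
eef_rot: [-3.141, 0.0, -2.403]
wrist_force: [-3.8, 4.5, 6.5]
gripper_width: 0.0
grip_force: 3.5
```

```bash
python3 -m inch '{"gripper":[1,1,1],"dp":[[0,1.5,4],[0,2.5,8],[0,2.5,8]],"angular":[[0,0,0],[0,0,0],[0,0,0]]}'; python3 -m inch '{"gripper":[1,1],"dp":[[0,0.5,3],[0,0.5,3]],"angular":[[0,0,0],[0,0,0]]}';python3 -m inch '{"gripper":[1,1],"dp":[[0,0,3],[0,0,3]],"angular":[[0,0,0],[0,0,0]]}';
```

```text
clock: 4.82
eef_pos: [0.3633, -0.2454, 0.1603]
eef_rot: [-3.137, 0.001, -2.403]
wrist_force: [1.2, -0.5, 6.3]
gripper_width: 0.0
grip_force: 3.3
clock: 5.08
eef_pos: [0.3631, -0.2452, 0.1575]
eef_rot: [-3.136, 0.001, -2.403]
wrist_force: [0.8, -2.3, 7.0]
gripper_width: 0.0
grip_force: 3.5
clock: 5.32
eef_pos: [0.363, -0.2451, 0.1543]
eef_rot: [-3.137, 0.001, -2.403]
wrist_force: [-0.2, -1.6, 6.4]
gripper_width: -0.0002
grip_force: 3.3
```

```bash
python3 -m inch '{"gripper":[1,1],"dp":[[0,0,3],[0,0,3]],"angular":[[0,0,0],[0,0,0]]}'; python3 -m inch '{"gripper":[1,1],"dp":[[0,-0.2,3],[0,-0.2,3]],"angular":[[0,0,0],[0,0,0]]}';python3 -m inch '{"gripper":[1,1],"dp":[[0,-0.3,3],[0,-0.3,3]],"angular":[[0,0,0],[0,0,0]]}';
```

```text
clock: 5.58
eef_pos: [0.3629, -0.245, 0.1513]
eef_rot: [-3.137, 0.001, -2.403]
wrist_force: [-0.3, -0.1, 7.7]
gripper_width: 0.0001
grip_force: 3.6
clock: 5.82
eef_pos: [0.3629, -0.245, 0.1482]
eef_rot: [-3.138, 0.001, -2.403]
wrist_force: [-1.6, 0.6, 6.2]
gripper_width: 0.0002
grip_force: 3.6
clock: 6.08
eef_pos: [0.3629, -0.245, 0.1449]
eef_rot: [-3.139, 0.0, -2.403]
wrist_force: [-2.8, 1.9, 6.7]
gripper_width: 0.0001
grip_force: 3.5
```

```bash
python3 -m inch '{"gripper":[1,1],"dp":[[0,0,3],[0,0,3]],"angular":[[0,0,0],[0,0,0]]}'; python3 -m inch '{"gripper":[1,1],"dp":[[0,0,3],[0,0,3]],"angular":[[0,0,0],[0,0,0]]}';python3 -m inch '{"gripper":[1,1],"dp":[[0,-0.2,3],[0,-0.2,3]],"angular":[[0,0,0],[0,0,0]]}';
```

```text
clock: 6.32
eef_pos: [0.3629, -0.245, 0.142]
eef_rot: [-3.139, 0.0, -2.403]
wrist_force: [-1.8, 0.9, 7.2]
gripper_width: -0.0001
grip_force: 3.6
clock: 6.58
eef_pos: [0.3629, -0.2451, 0.139]
eef_rot: [-3.139, 0.0, -2.403]
wrist_force: [-1.9, 0.9, 7.4]
gripper_width: 0.0004
grip_force: 3.6
clock: 6.82
eef_pos: [0.3631, -0.2452, 0.1361]
eef_rot: [-3.139, 0.0, -2.403]
wrist_force: [-1.8, 1.1, 7.5]
gripper_width: 0.0003
grip_force: 3.8
```

```bash
python3 -m inch '{"gripper":[1,1],"dp":[[0,-0.3,3],[0,-0.3,3]],"angular":[[0,0,0],[0,0,0]]}'; python3 -m inch '{"gripper":[1,1],"dp":[[0,-0.3,3],[0,-0.3,3]],"angular":[[0,0,0],[0,0,0]]}';python3 -m inch '{"gripper":[1,1],"dp":[[0,-0.4,3],[0,-0.4,3]],"angular":[[0,0,0],[0,0,0]]}';
```

```text
clock: 7.08
eef_pos: [0.3632, -0.2454, 0.1331]
eef_rot: [-3.139, 0.0, -2.403]
wrist_force: [-1.9, 1.3, 7.6]
gripper_width: 0.0
grip_force: 3.9
clock: 7.32
eef_pos: [0.3634, -0.2456, 0.13]
eef_rot: [-3.139, 0.0, -2.403]
wrist_force: [-2.0, 2.0, 8.4]
gripper_width: 0.0002
grip_force: 3.8
clock: 7.58
eef_pos: [0.3637, -0.2458, 0.1269]
eef_rot: [-3.139, 0.0, -2.403]
wrist_force: [-2.4, 1.7, 6.6]
gripper_width: 0.0001
grip_force: 3.7
```

```bash
python3 -m inch '{"gripper":[1,1],"dp":[[0,-0.4,3],[0,-0.4,3]],"angular":[[0,0,0],[0,0,0]]}'; python3 -m inch '{"gripper":[1,1],"dp":[[0,-0.5,3],[0,-0.5,3]],"angular":[[0,0,0],[0,0,0]]}';python3 -m inch '{"gripper":[1,1],"dp":[[0,-0.5,3],[0,-0.5,3]],"angular":[[0,0,0],[0,0,0]]}';
```

```text
clock: 7.82
eef_pos: [0.3639, -0.2461, 0.124]
eef_rot: [-3.139, 0.0, -2.403]
wrist_force: [-2.0, 0.8, 8.0]
gripper_width: 0.0003
grip_force: 3.9
clock: 8.07
eef_pos: [0.3642, -0.2465, 0.121]
eef_rot: [-3.139, 0.0, -2.403]
wrist_force: [-2.3, 1.2, 7.7]
gripper_width: -0.0
grip_force: 4.0
clock: 8.32
eef_pos: [0.3646, -0.2469, 0.1181]
eef_rot: [-3.139, 0.0, -2.403]
wrist_force: [-2.6, 2.6, 9.0]
gripper_width: -0.0
grip_force: 4.1
```

```bash
python3 -m inch '{"gripper":[1,1],"dp":[[0,-0.7,3],[0,-0.7,3]],"angular":[[0,0,0],[0,0,0]]}'; python3 -m inch '{"gripper":[1,1],"dp":[[0,-0.8,3],[0,-0.8,3]],"angular":[[0,0,0],[0,0,0]]}';python3 -m inch '{"gripper":[1,1],"dp":[[0,-0.9,3],[0,-0.9,3]],"angular":[[0,0,0],[0,0,0]]}';
```

```text
clock: 8.57
eef_pos: [0.365, -0.2473, 0.1153]
eef_rot: [-3.139, 0.0, -2.403]
wrist_force: [-3.9, 3.4, 9.8]
gripper_width: 0.0
grip_force: 5.2
clock: 8.82
eef_pos: [0.3655, -0.2478, 0.1129]
eef_rot: [-3.14, 0.0, -2.403]
wrist_force: [-6.4, 6.2, 14.5]
gripper_width: 0.0001
grip_force: 6.9
clock: 9.07
eef_pos: [0.3661, -0.2485, 0.1105]
eef_rot: [-3.139, 0.0, -2.402]
wrist_force: [-7.2, 8.2, 17.6]
gripper_width: -0.0001
grip_force: 8.6
```

```bash
python3 -m inch '{"gripper":[1,1,1],"dp":[[0,-0.2,1],[0,-0.2,1],[0,-0.2,1]],"angular":[[0,0,0],[0,0,0],[0,0,0]]}'; python3 -m inch '{"gripper":[1,1,1,1,1,1,1,1,1,1,1,1,1,1,1,1,1,1,1],"dp":[[0,1,-7],[0,2,-15],[0,3.5,-22],[0,4.5,-30],[0,5,-37],[0,5.5,-45],[0,5.5,-52],[0,5,-60],[0,4.5,-67],[0,3,-75],[0,1.5,-82],[0,0,-89],[0,-2.5,-96],[0,-5,-103],[0,-8,-110],[0,-11,-116],[0,-11,-120],[0,-11,-135],[0,-11,-145]],"angular":[[0,0,0],[0,0,0],[0,0,0],[0,0,0],[0,0,0],[0,0,0],[0,0,0],[0,0,0],[0,0,0],[0,0,0],[0,0,0],[0,0,0],[0,0,0],[0,0,0],[0,0,0],[0,0,0],[0,0,0],[0,0,0],[0,0,0]]}'
python3 - <<'E'
from h import *
s=arm.get_state();print(s["eef_pos"],s["eef_rot"],s["wrist_force"])
cv2.imwrite("pics/w2.png",arm.camera("wrist"));
t=arm.camera("side")[130:330,260:500];cv2.imwrite("pics/s2.png",cv2.resize(t,None,fx=2.5,fy=2.5))
E
```

```text
clock: 9.45
eef_pos: [0.3662, -0.2486, 0.1099]
eef_rot: [-3.139, 0.0, -2.402]
wrist_force: [-7.8, 7.0, 18.9]
gripper_width: 0.0001
grip_force: 9.1
clock: 11.82
eef_pos: [0.3734, -0.2564, 0.2525]
eef_rot: [-3.141, 0.0, -2.403]
wrist_force: [-0.5, -0.2, -0.1]
gripper_width: 0.0001
grip_force: 0.0
[ 0.37340756 -0.25640557  0.25250121] [-3.14109542e+00  8.70380945e-05 -2.40275934e+00] [-0.54231871 -0.22901964 -0.11547965]
```

View pics/s2.png

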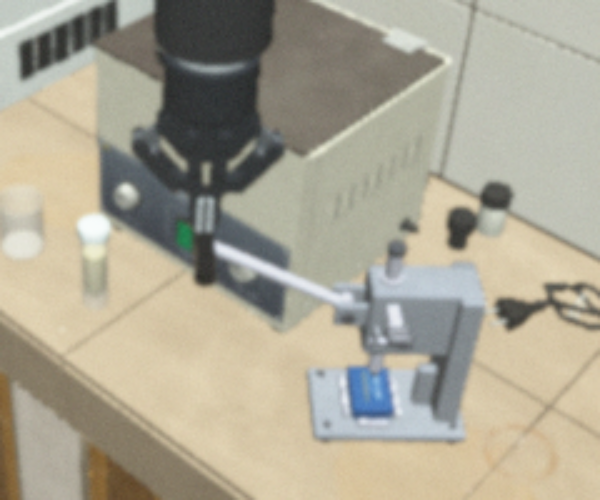

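The striker button is now raised at (396,245), against (394,262) before, and the lever is home, so the striker is cocked. Next is the paddle.

```bash
python3 -m inch '{"gripper":[1,1,1,1,1,1,1,1,1,1],"dp":[[0,0,-45],[14,-50,-47],[28,-100,-47],[42,-150,-47],[42,-173,-47],[42,-173,-47],[42,-173,0],[42,-173,40],[42,-173,55],[42,-173,55]],"angular":[[0,0,0],[0,0,0],[0,0,0],[0,0,0],[0,0,0],[0,0,0],[0,0,0],[0,0,0],[0,0,0],[0,0,0]]}'
python3 - <<'E'
from h import *
s=arm.get_state();print(s["eef_pos"],s["eef_rot"],s["wrist_force"])
cv2.imwrite("pics/w3.png",arm.camera("wrist"))
t=arm.camera("side")[130:330,260:500];cv2.imwrite("pics/s3.png",cv2.resize(t,None,fx=2.5,fy=2.5))
E
```

```text
clock: 13.18
eef_pos: [0.4586, -0.4123, 0.1966]
eef_rot: [3.141, -0.001, -2.402]
wrist_force: [-0.8, 0.6, 0.5]
gripper_width: -0.0002
grip_force: 0.0
[ 0.45859448 -0.41227928  0.19658136] [ 3.14128454e+00 -6.13902353e-04 -2.40244008e+00] [-0.75330521  0.55704535  0.53134417]
```

View pics/s3.png

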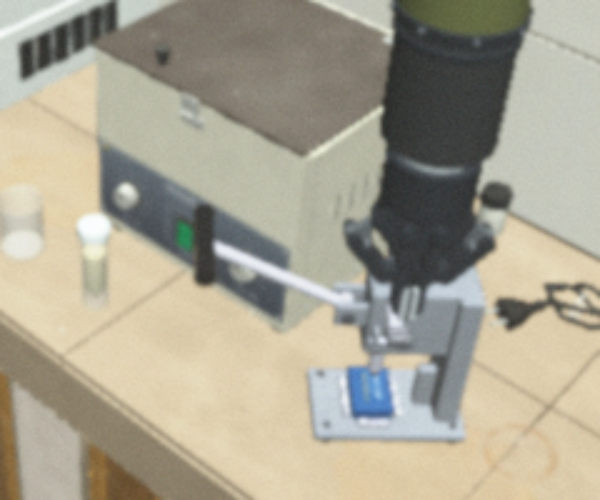

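The fingers hover just above the paddle at about (400,315), lever home and tin in place. Pressing down in steps.

```bash
python3 -m inch '{"gripper":[1,1,1,1],"dp":[[0,0,12],[0,0,22],[0,0,28],[0,0,31]],"angular":[[0,0,0],[0,0,0],[0,0,0],[0,0,0]]}'; python3 -m inch '{"gripper":[1,1],"dp":[[0,0,3],[0,0,3]],"angular":[[0,0,0],[0,0,0]]}'; python3 -m inch '{"gripper":[1,1],"dp":[[0,0,2.5],[0,0,2.5]],"angular":[[0,0,0],[0,0,0]]}'
```

```text
clock: 13.78
eef_pos: [0.4578, -0.4136, 0.1668]
eef_rot: [-3.141, -0.003, -2.403]
wrist_force: [-6.9, -1.1, 8.1]
gripper_width: 0.0002
grip_force: 3.7
clock: 14.02
eef_pos: [0.4582, -0.4138, 0.1636]
eef_rot: [-3.14, -0.002, -2.404]
wrist_force: [-3.1, -2.0, 6.1]
gripper_width: -0.0001
grip_force: 2.9
clock: 14.28
eef_pos: [0.4574, -0.4146, 0.1621]
eef_rot: [-3.139, -0.004, -2.404]
wrist_force: [-6.9, -3.7, 7.8]
gripper_width: -0.0002
grip_force: 4.5
```

```bash
python3 -m inch '{"gripper":[1,1,1],"dp":[[0,0,1.5],[0,0,3],[0,0,3]],"angular":[[0,0,0],[0,0,0],[0,0,0]]}'; python3 -m inch '{"gripper":[1,1,1,1,1,1],"dp":[[0,0,-5],[0,0,-12],[0,0,-30],[0,0,-70],[0,0,-110],[0,0,-110]],"angular":[[0,0,0],[0,0,0],[0,0,0],[0,0,0],[0,0,0],[0,0,0]]}'
python3 - <<'E'
from h import *
t=arm.camera("side")[130:330,260:500];cv2.imwrite("pics/s4.png",cv2.resize(t,None,fx=2.5,fy=2.5))
E
```

```text
clock: 14.65
eef_pos: [0.4569, -0.4154, 0.1599]
eef_rot: [-3.138, -0.005, -2.405]
wrist_force: [-8.1, -6.2, 10.8]
gripper_width: -0.0001
grip_force: 5.9
clock: 15.4
eef_pos: [0.4599, -0.4132, 0.2721]
eef_rot: [-3.134, 0.002, -2.403]
wrist_force: [0.4, 0.6, 0.7]
gripper_width: 0.0002
grip_force: 0.0
```

View pics/s4.png

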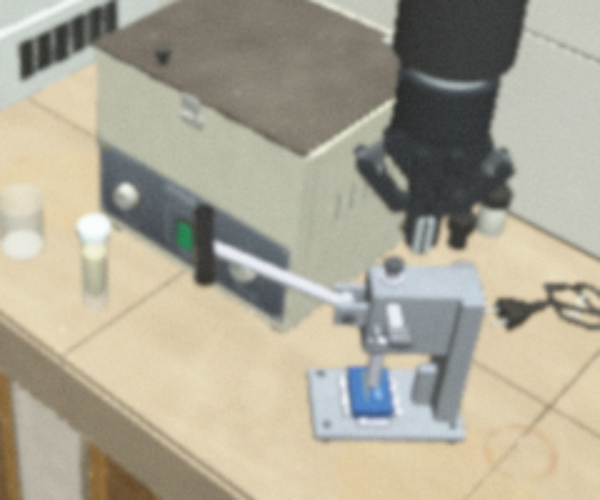

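The striker button is back down at (394,263), with the lever home, paddle up, tin in the nest and gripper clear. I'm handing in.

```bash
python3 -c "
from station import arm
print(arm.close_job())"
```

```text
the job is handed in; nothing more can be done
None
```

The tin has been stamped and the job is handed in (no verdict came back): the lever went down on to its stop and eased back home with the striker cocked, the trip paddle fired the striker, and the last picture shows the lever home, the paddle up, the tin in its nest and the gripper clear.

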